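# Seat the bearing caps and hold the cover over the gear housing

### The arm

A 6-joint arm with a two-finger parallel gripper is mounted at the origin on the work surface. World frame = base frame: x ahead of the robot, y to its left, z up, the work surface at z = 0. Lengths are in m, angles in rad, forces in N, time in s.
With the tool pointing down it reaches from about 0.25 to 0.725 m from the base axis. Payload 4 kg.
Tool frame: the origin (TCP) lies at the very end of the fingers, on their centre line; the grasp point (between the pads) lies 19 mm behind it; z points along the fingers, y is the direction in which the jaws open and shut (so a half turn about z gives the same grasp; the last joint's range is limited). The gripper opens to 85 mm and grips with 20 to 120 N. Pads are 22 mm wide; open, the fingers measure 114 mm over their backs; the gripper's body (76 mm by 85 mm) begins 54 mm behind the grasp point. The pads swing forward as they close: fully open they stand 13 mm farther back than shut.
Start: joints at [-1.269, 0.241, 0.005, 1.335, 0, 1.571], TCP at [0.149, -0.477, 0.231] pointing down, gripper open.
Joint ranges: [-2.72, 2.72], [-1.05, 1.87], [-1.09, 1.28], [-1.99, 2.15], [-1.42, 1.44], [-3.14, 3.14]. Speed limits (rad/s): [2.79, 2.79, 3.14, 3.14, 3.14, 3.14].

### API

Orientations are given as a unit quaternion [x, y, z, w].
In Python, from workcell import bot, camera gives the robot as it stands. The module is installed in compiled form; this text tells all that it offers.
- The arm moves only by the tool send_rows, never from a script. Its argument "deltas" is a list of rows, each an object with "grip": the opening, from 0 (shut) to 1 (fully open); "translation": the shift along the tool's x, y, z in m, a list of three; "twist": the turn, a rotation vector about the tool's x, y, z in degrees, a list of three. A call has 1 to 5 rows; each row is the pose to reach, as a shift and turn from the pose measured when the call began, along the tool's axes at that moment; what a row does not reach only later rows make up. A row lasts 1/8 s, in which the tool goes at most 62.5 mm and 10.7 degrees, less where a joint would pass 70% of its speed; a pose out of reach is approached as far as the arm can. A call with a gripper value outside its range is refused whole. The fingers move at their own pace and stop on an object; the grip force is fixed at half the most. Time passes only in rows, so rows that repeat a pose let the fingers close. It gives the time, the measured TCP pose, the force and the opening at its end, in the units of the state.
- bot.get_obs(): the state, without advancing time (a new reading comes with each control period).
- camera(name): name is "side" or "top"; returns a dict with "color" (384x512x3 uint8, blue, green, red), "intrinsics" (3x3 intrinsics, pixels), "k1" (the pictures are not rectified: a ray, as slopes to the right and down, at radius r is drawn at 1 + k1 r^2 times it, then the intrinsics apply), "xyz" and "rotation" of the camera in the world. Camera axes: x right, y down, z forward; pixel columns grow to the right and rows downward; lengths in m; the calibration is good to about 2 mm. A picture is of the moment at which its call begins. There is no depth.
- bot.job_done(): hands the job in, once; it reports no verdict.
The state is a dict: "clock": time; "joint_pos": joint angles; "joint_vel": joint speeds; "tau": joint torques, N m; "eef_pos": TCP position; "tool_rot": TCP orientation; "ft_force": force on the tool from outside, world axes, zero at the start; "ft_torque": the same for the moment, N m; "grip_width": finger opening in m.
Only numpy, scipy, OpenCV 4.12 (cv2) and the standard library are available. Lean on these libraries where they do the work, as an engineer would, in place of code of your own. Each camera call takes 0.05 s, during which the arm holds its last target.

### The job

On this workshop bench, first press both round steel bearing caps in the top of the gear housing down until they are fully home, flush with the machined face. Then pick up, by its grip bar, the three-holed cover plate whose outline matches the housing and hold it level and still about 15 mm above the face, turned and placed so that all three threaded holes show wholly through its three holes, ready for me to start the screws. Finish while still holding it hovering there: never let the plate touch the housing, do not let go, and leave everything else on the bench where it lies.

Things in the scene. Friction and masses are not known exactly. Their poses are not given: they have to be found in the camera images.
- housing: Dark grey cast gear housing bolted to the bench, its bright flat top face 60 mm up. Seen from above: wide block x -54..28, y -48..48 mm (own frame) and a tongue 50 mm wide to x = 72; an 8 mm high foot spreads 10 mm wider round the block. Origin at bench level below the face; x along the tongue, z up. Stands on the robot's right, yaw within 0.5 rad, and never moves.
- thread0 (a point): Centre of a threaded hole (a dark spot 10 mm across) in the housing's top face, at housing x -38, y +31, z 60 mm; belongs under hole0.
- thread1 (a point): Threaded hole, 10 mm, at housing x -38, y -31, z 60 mm; belongs under hole1.
- thread2 (a point): Threaded hole, 10 mm, on the tongue at housing x +52, y 0, z 60 mm; belongs under hole2.
- cap_a (a joint): How far bearing cap A has been pressed in, in m: 0 = stands 8 mm proud of the housing face, 0.008 = fully home, flush. It starts between 0 and 0.003, slides straight down, needs about 8 N to move, stays where it is left and meets a hard stop when flush.
- cap_b (a joint): The same for bearing cap B.
- cap_a_top (a point): Centre of the top of bearing cap A: a round steel disc 30 mm across at housing x -16, y 0; moves down with the cap.
- cap_b_top (a point): Centre of the top of bearing cap B: same disc, at housing x +26, y 0.
- cover: Matching loose aluminium cover, 6 mm thick, 0.2-0.45 kg, flat on the bench to the left, yaw 0.2-1.4 rad. Wide part x -52..26, y -46..46 mm, tongue 46 wide to x = 68; three 18 mm holes. Grip bar at its centre and balance point: 40 mm along x, 16 wide along y, top 40 mm above the underside. Origin: centre of the underside below the bar; x along the tongue, z up.
- hole0 (a point): Centre of a cover hole (18 mm across) at the underside, cover x -38, y +31 mm.
- hole1 (a point): Cover hole, 18 mm, at cover x -38, y -31 mm, underside.
- hole2 (a point): Cover hole, 18 mm, on the tongue at cover x +52, y 0 mm, underside.
- other_plate: A cover plate for some other machine, loose, same metal, thickness and grip bar, but a plain rectangle 120 x 92 mm with four holes. Origin at the centre of the underside. It and the cover may lie in either of two places. Leave it.
- screwdriver: Bystander: screwdriver about 150 mm long, lying along x between the housing and the plates.
- wrench: Bystander: open wrench about 170 mm long, beyond the housing.
- hammer: Bystander: hammer about 260 mm long, on the far right.
- wood_block: Bystander: wooden block 70 x 100 x 40 mm, at the back. Origin under its centre.
- jar: Bystander: closed jar 60 mm across, 80 mm high, at the back.
- screw_tray: Bystander: open steel tray 80 x 120 x 35 mm with screws, at the back.
- steel_rule: Bystander: flat steel rule 200 x 30 x 6 mm, on the far left.
Not all that is in view belongs to the job. What is shaped like the cover but orange or pink is not meant.

How it is judged:
On the way, in this order (a step that is already met when the one before it is completed fails the run):
1. both bearing caps are pressed fully home (value of joint each of cap_a, cap_b above 0.0065 m), for 0.2 s.
2. the cover is gripped and lifted off the bench (height (world z) of cover above 0.03 m and contact force between the fingers and cover above 1 N), for 0.2 s.
At the end, for the whole second after the job is handed in: Both caps within 1.5 mm of home; each cover hole within 4.5 mm (horizontally) of its threaded hole; the cover's underside 5 to 30 mm above the housing face, tilted less than 0.08 rad, still (under 20 mm/s), held by the fingers and not touching the housing (all of step 1 and horizontal distance between hole0 and thread0 below 0.0045 m and horizontal distance between hole1 and thread1 below 0.0045 m and horizontal distance between hole2 and thread2 below 0.0045 m and height (world z) of cover between 0.065 and 0.09 m and angle between cover's own z axis and vertical below 0.08 rad and contact force between the fingers and cover above 1 N and contact force between cover and housing below 0.05 N and linear speed of cover below 0.02 m/s and angular speed of cover below 0.2 rad/s); the arm keeps its last pose, push and grip.
It fails at once if the cover touches the housing (contact force between cover and housing above 1 N).
It fails at once if something else on the bench is shifted by more than 30 mm (distance of any of other_plate, screwdriver, wrench, hammer, wood_block, jar, screw_tray, steel_rule from where it was at the start of the episode above 0.03 m).
It also fails if it takes over 58 s, if anything falls off the work surface, if the arm or the gripper's body presses on something with over 40 N, if the wrist force passes 120 N, or if a joint passes its speed limit or range.

## Working session

There is one attempt and no reset: what is moved stays moved. The work goes in short steps, Python scripts to look and compute and a tool call to move; the robot and the scene stay as the last step left them, time stands still between calls to the robot, and variables do not carry over. Pictures are saved under pics/ and viewed, and the job is handed in when it is done.

Besides the shell and the picture viewer there is one more tool, called after "Call:" as a command line: name --argument value ..., lists and objects as JSON in quotes. send_rows: Moves the arm, as the interface text tells. Its arguments: {"type":"object","properties":{"deltas":{"type":"array","items":{"type":"object","properties":{"grip":{"type":"number"},"translation":{"type":"array","items":{"type":"number"}},"twist":{"type":"array","items":{"type":"number"}}}}}},"required":["deltas"]}

```bash
mkdir -p pics
cat > h.py <<'E'
import numpy as np, cv2
from scipy.spatial.transform import Rotation as R
def ray(c,u,v):
    K=np.array(c["intrinsics"],float);k=float(c["k1"])
    d=np.array([k,0,0,0,0.])
    p=cv2.undistortPoints(np.array([[[u,v]]],float),K,d)[0,0]
    Rm=np.array(c["rotation"],float)
    Rm=Rm if Rm.shape==(3,3) else R.from_quat(Rm).as_matrix()
    return np.array(c["xyz"],float),Rm@np.array([p[0],p[1],1])
def at(c,u,v,z):
    o,d=ray(c,u,v);return o+d*(z-o[2])/d[2]
def proj(c,P):
    K=np.array(c["intrinsics"],float);Rm=np.array(c["rotation"],float)
    Rm=Rm if Rm.shape==(3,3) else R.from_quat(Rm).as_matrix()
    q=(np.atleast_2d(P)-np.array(c["xyz"]))@Rm
    s=q[:,:2]/q[:,2:];s=s*(1+float(c["k1"])*(s**2).sum(1,keepdims=True))
    return s@K[:2,:2].T+K[:2,2]
E
python3 - <<'E'
from h import *
from workcell import bot,camera
import pickle
for n in("top","side"):
    c=camera(n);pickle.dump(c,open(n+"0.pkl","wb"));cv2.imwrite(f"pics/{n}0.png",c["color"])
    print(n,c["intrinsics"],c["k1"],c["xyz"],c["rotation"])
print(bot.get_obs())
E
```

```text
top [[448.55469492   0.         257.50475832]
 [  0.         448.55469492 193.72754455]
 [  0.           0.           1.        ]] -0.11296758186161976 [ 0.45000003 -0.00376993  1.55322395] [ 0.70967866 -0.70361561  0.0268097  -0.0237173 ]
side [[372.4875434    0.         255.09730692]
 [  0.         372.4875434  191.52651664]
 [  0.           0.           1.        ]] -0.018444964558857448 [0.04163312 0.80845604 0.67851805] [-0.24775336  0.83680005 -0.470396    0.13081116]
{'clock': 0.1, 'joint_pos': array([-1.26900189e+00,  2.41309130e-01,  3.83542401e-03,  1.33517828e+00,
       -1.83405868e-05,  1.57083557e+00]), 'joint_vel': array([ 5.20030507e-04, -2.85216399e-03,  2.23047225e-03,  1.83691257e-03,
        5.43344351e-04, -7.25305812e-05]), 'tau': array([-6.84537536e-04, -3.73137510e+01,  2.53010291e+01,  1.08837930e-02,
        3.88538353e-05,  9.28802592e-06]), 'eef_pos': array([ 0.14844282, -0.4768615 ,  0.23050722]), 'tool_rot': array([ 9.88639124e-01,  1.50305757e-01, -1.48560426e-04, -9.15906088e-04]), 'ft_force': array([-0.1930463 ,  0.0509595 , -0.48810373]), 'ft_torque': array([-0.00899733, -0.01098693,  0.02884156]), 'grip_width': 0.08573210788752504}
```

View pics/top0.png

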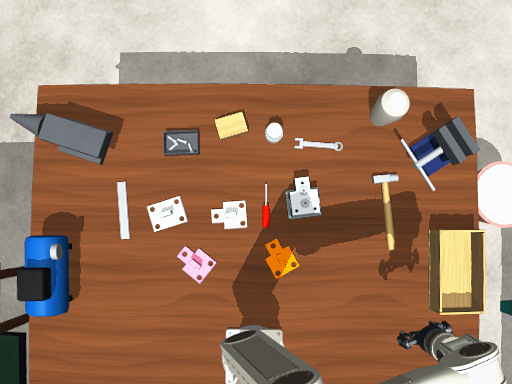

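View pics/side0.png

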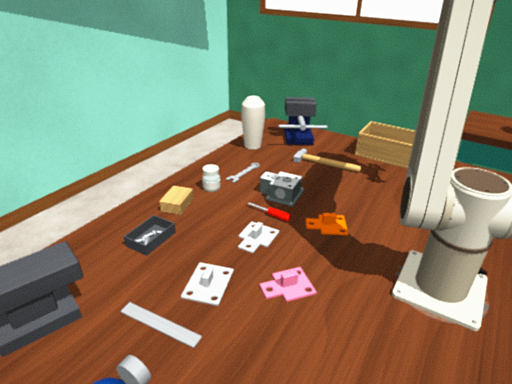

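The top view shows four plate-like candidates: a white one with a tongue at (229,214), a white four-hole rectangle at (167,213), a pink one at (197,263) and an orange one at (282,260). By the description I choose (229,214). The housing is at (303,197). Next I check both in close crops.

Run:
```python
from h import *
im=cv2.imread("pics/top0.png")
a=cv2.resize(im[190:240,200:260],None,fx=8,fy=8,interpolation=cv2.INTER_CUBIC)
b=cv2.resize(im[170:225,275:330],None,fx=8,fy=8,interpolation=cv2.INTER_CUBIC)
cv2.imwrite("pics/ca.png",a);cv2.imwrite("pics/cb.png",b)
```

```text
(no output)
```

View pics/ca.png

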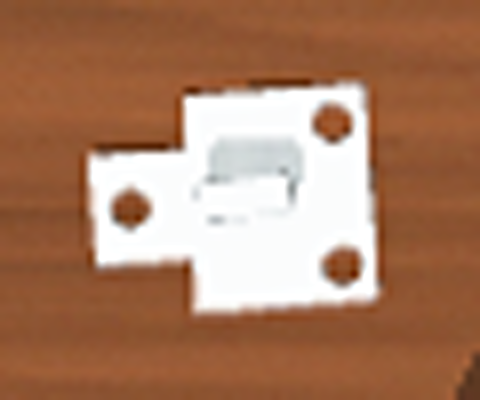

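View pics/cb.png

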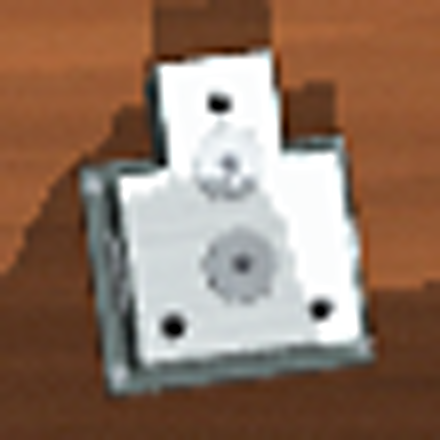

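The crops confirm it: (229,214) has a tongue and three holes, at crop pixels (131,208), (333,122) and (343,265). The housing shows its threads at (219,103), (173,326) and (321,309), and its caps at (228,163) and (241,264).

```bash
cat >> h.py <<'E'
def blob(im,u,v,r=4):
    g=im.astype(float).min(2) # dark on bright
    u0,v0=int(round(u)),int(round(v))
    for _ in range(3):
        yy,xx=np.mgrid[v0-r:v0+r+1,u0-r:u0+r+1]
        p=g[v0-r:v0+r+1,u0-r:u0+r+1]; bg=np.percentile(p,75)
        w=np.clip(bg-p-0.15*(bg-p.min()),0,None)*(np.hypot(xx-u,yy-v)<r+.3)
        u,v=(w*xx).sum()/w.sum(),(w*yy).sum()/w.sum();u0,v0=int(round(u)),int(round(v))
    return u,v
H3=np.array([[-38,31],[-38,-31],[52,0.]])/1000
def fit(P,M=H3):
    P=np.array(P)[:,:2];a=P-P.mean(0);b=M-M.mean(0)
    th=np.arctan2((b[:,0]*a[:,1]-b[:,1]*a[:,0]).sum(),(a*b).sum())
    c,s=np.cos(th),np.sin(th);Rm=np.array([[c,-s],[s,c]]);t=P.mean(0)-Rm@M.mean(0)
    return t,th,(P-(M@Rm.T+t))*1000
E
python3 - <<'E'
from h import *
import pickle
c=pickle.load(open("top0.pkl","rb"));im=c["color"]
f=lambda L,ox,oy:[(x/8-.44+ox,y/8-.44+oy) for x,y in L]
cov=[blob(im,*p) for p in f([(343,265),(333,122),(131,208)],200,190)]
hou=[blob(im,*p,r=3) for p in f([(173,326),(321,309),(219,103)],275,170)]
print(cov,hou)
for L,z in((cov,.003),(hou,.06)):
    t,th,res=fit([at(c,*p,z) for p in L]);print(t,th,res.round(1))
    if z==.06:
        for x in(-.016,.026):print("cap",t+np.array([np.cos(th),np.sin(th)])*x)
    s=pickle.load(open("side0.pkl","rb"))
    Rm=np.array([[np.cos(th),-np.sin(th)],[np.sin(th),np.cos(th)]])
    X=np.c_[H3@Rm.T+t,[z if z>.01 else .006]*3]
    si=s["color"] if z<.01 else si
    for q in proj(s,X):cv2.circle(si,tuple((q*16).round().astype(int).tolist()),16,(0,0,255),1,cv2.LINE_AA,4)
cv2.imwrite("pics/so.png",cv2.resize(si[150:270,210:330],None,fx=5,fy=5,interpolation=cv2.INTER_CUBIC))
E
```

```text
[(np.float64(242.3752028768736), np.float64(222.8878210228177)), (np.float64(241.10520533781377), np.float64(204.97237390545732)), (np.float64(215.8529118136439), np.float64(215.69284525790349))] [(np.float64(296.1528503858601), np.float64(210.37391087876526)), (np.float64(314.38745019920316), np.float64(208.25181093806594)), (np.float64(301.88455882352946), np.float64(182.54768907563022))]
[0.48766374 0.08156779] 1.6493380002316356 [[-0.1  0. ]
 [-0.   0.2]
 [ 0.1 -0.2]]
[ 0.54399794 -0.16480959] 0.1264068518782219 [[ 0.  -0.3]
 [-0.2  0.2]
 [ 0.2  0.1]]
cap [ 0.5281256  -0.16682672]
cap [ 0.5697905  -0.16153176]
```

View pics/so.png

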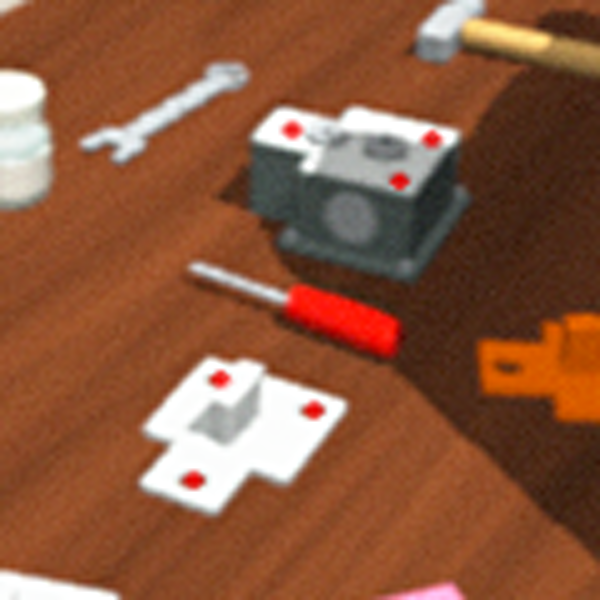

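```bash
cat >> h.py <<'E'
def tgt(pos,yaw_y):
    """tool-frame translation and twist(deg) to pos with tool z down and tool y at world yaw"""
    from workcell import bot
    o=bot.get_obs();Rc=R.from_quat(o["tool_rot"])
    y=np.array([np.cos(yaw_y),np.sin(yaw_y),0]);z=np.array([0,0,-1.]);x=np.cross(y,z)
    Rt=R.from_matrix(np.c_[x,y,z])
    d=Rc.inv().apply(np.array(pos)-o["eef_pos"])
    tw=(Rc.inv()*Rt).as_rotvec(degrees=True)
    yc=Rc.as_matrix()[:,1]
    print("t",o["clock"].round(2),"pos",o["eef_pos"].round(4),"yaw",np.arctan2(yc[1],yc[0]).round(4),"F",o["ft_force"].round(1),"w",round(o["grip_width"],4),"q6",o["joint_pos"][5].round(2))
    print("translation",d.round(4),"twist",tw.round(2))
E
python3 -c "
from h import *
tgt([.5281,-.1668,.12],-1.269)"
```

```text
Traceback (most recent call last):
  File "h.py", line 42, in tgt
    print("t",o["clock"].round(2),"pos",o["eef_pos"].round(4),"yaw",np.arctan2(yc[1],yc[0]).round(4),"F",o["ft_force"].round(1),"w",round(o["grip_width"],4),"q6",o["joint_pos"][5].round(2))
              ^^^^^^^^^^^^^^^^
AttributeError: 'float' object has no attribute 'round'
```

```bash
sed -i 's/o\["clock"\].round(2)/round(o["clock"],2)/' h.py
python3 -c "
from h import *
tgt([.5281,-.1668,.12],-1.269)"
```

```text
t 0.1 pos [ 0.1484 -0.4769  0.2305] yaw -1.269 F [-0.2  0.1 -0.5] w 0.0857 q6 1.57
translation [ 0.4547 -0.183   0.1108] twist [-0.11  0.   -0.  ]
```

Call:
send_rows --deltas '[{"grip": 0, "translation": [0.056, -0.022, 0], "twist": [0, 0, 0]}, {"grip": 0, "translation": [0.112, -0.045, 0], "twist": [0, 0, 0]}, {"grip": 0, "translation": [0.168, -0.068, 0], "twist": [0, 0, 0]}, {"grip": 0, "translation": [0.224, -0.09, 0.01], "twist": [0, 0, 0]}, {"grip": 0, "translation": [0.28, -0.113, 0.03], "twist": [0, 0, 0]}]'

```text
clock: 0.72
eef_pos: [0.383, -0.2854, 0.2013]
tool_rot: [0.989, 0.15, 0.001, -0.0]
ft_force: [1.4, -1.1, 1.0]
grip_width: -0.0
```

```bash
python3 -c "
from h import *
tgt([.5281,-.1668,.10],-1.269)"
```

```text
t 0.72 pos [ 0.383  -0.2854  0.2013] yaw -1.2692 F [ 1.4 -1.1  1. ] w -0.0 q6 2.2
translation [ 0.1736 -0.0702  0.1015] twist [-0.01 -0.07 -0.01]
```

Call:
send_rows --deltas '[{"grip": 0, "translation": [0.056, -0.023, 0.02], "twist": [0, 0, 0]}, {"grip": 0, "translation": [0.11, -0.045, 0.04], "twist": [0, 0, 0]}, {"grip": 0, "translation": [0.155, -0.062, 0.07], "twist": [0, 0, 0]}, {"grip": 0, "translation": [0.1736, -0.0702, 0.1], "twist": [0, 0, 0]}, {"grip": 0, "translation": [0.1736, -0.0702, 0.1015], "twist": [0, 0, 0]}]'

```text
clock: 1.35
eef_pos: [0.5266, -0.1647, 0.0968]
tool_rot: [0.988, 0.152, -0.002, -0.002]
ft_force: [-1.4, -0.2, 0.4]
grip_width: 0.0001
```

```bash
python3 -c "
from h import *
from workcell import camera
tgt([.5281,-.1668,.06],-1.269)
for n in('side','top'):
  c=camera(n);cv2.imwrite(f'pics/{n}1.png',c['color'])
  im=c['color'];im=im[100:220,210:330] if n=='side' else im[150:270,240:360]
  cv2.imwrite(f'pics/{n}1c.png',cv2.resize(im,None,fx=4,fy=4,interpolation=cv2.INTER_CUBIC))
"
```

```text
t 1.35 pos [ 0.5266 -0.1647  0.0968] yaw -1.2662 F [-1.4 -0.2  0.4] w 0.0001 q6 2.53
translation [0.001  0.0026 0.0368] twist [-0.22  0.25  0.16]
```

View pics/side1c.png

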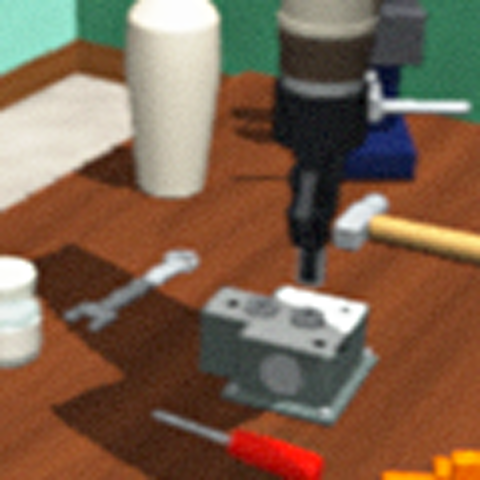

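The closed fingertips hang right above cap A, at crop (308,318), so I press now.

Call:
send_rows --deltas '[{"grip": 0, "translation": [0.001, 0.0026, 0.02], "twist": [0, 0, 0]}, {"grip": 0, "translation": [0.001, 0.0026, 0.028], "twist": [0, 0, 0]}, {"grip": 0, "translation": [0.001, 0.0026, 0.034], "twist": [0, 0, 0]}, {"grip": 0, "translation": [0.001, 0.0026, 0.038], "twist": [0, 0, 0]}, {"grip": 0, "translation": [0.001, 0.0026, 0.038], "twist": [0, 0, 0]}]'

```text
clock: 2.08
eef_pos: [0.5289, -0.1698, 0.0629]
tool_rot: [0.989, 0.15, -0.0, 0.0]
ft_force: [-2.2, -1.5, 4.1]
grip_width: 0.0002
```

```bash
python3 -c "
from h import *
tgt([.5281,-.1668,.06],-1.269)
"
```

```text
t 2.08 pos [ 0.5289 -0.1698  0.0629] yaw -1.2699 F [-2.2 -1.5  4.1] w 0.0002 q6 2.53
translation [ 0.0002 -0.0031  0.0029] twist [ 0.04  0.02 -0.05]
```

Call:
send_rows --deltas '[{"grip": 0, "translation": [0, -0.001, 0.006], "twist": [0, 0, 0]}, {"grip": 0, "translation": [0, -0.002, 0.008], "twist": [0, 0, 0]}, {"grip": 0, "translation": [0, -0.002, 0.008], "twist": [0, 0, 0]}]'

```text
clock: 2.45
eef_pos: [0.529, -0.1698, 0.06]
tool_rot: [0.989, 0.149, 0.002, 0.003]
ft_force: [-9.9, -1.5, 25.3]
grip_width: -0.0001
```

```bash
python3 -c "
from h import *
tgt([.5281,-.1668,.06],-1.269)
"
```

```text
t 2.45 pos [ 0.529  -0.1698  0.06  ] yaw -1.2711 F [-9.9 -1.5 25.3] w -0.0001 q6 2.53
translation [ 0.     -0.0032 -0.    ] twist [ 0.34 -0.13 -0.12]
```

Cap A is home: the tip stands at z 60.0 mm with 25 N against the stop. Now I go to cap B.

Call:
send_rows --deltas '[{"grip": 0, "translation": [0, -0.002, -0.012], "twist": [0, 0, 0]}, {"grip": 0, "translation": [0, -0.002, -0.028], "twist": [0, 0, 0]}, {"grip": 0, "translation": [0, -0.002, -0.03], "twist": [0, 0, 0]}]'

```text
clock: 2.82
eef_pos: [0.5296, -0.1681, 0.0916]
tool_rot: [0.989, 0.149, 0.003, 0.003]
ft_force: [-0.5, 0.5, -1.0]
grip_width: -0.0002
```

```bash
python3 -c "
from h import *
tgt([.5698,-.1615,.06],-1.269)
"
```

```text
t 2.83 pos [ 0.5296 -0.1681  0.0916] yaw -1.2711 F [-0.5  0.5 -1. ] w -0.0002 q6 2.54
translation [0.0402 0.0053 0.0318] twist [ 0.44 -0.29 -0.12]
```

Call:
send_rows --deltas '[{"grip": 0, "translation": [0.03, 0.004, 0], "twist": [0.4, -0.3, 0]}, {"grip": 0, "translation": [0.0402, 0.0053, 0.005], "twist": [0.4, -0.3, 0]}, {"grip": 0, "translation": [0.0402, 0.0053, 0.02], "twist": [0.4, -0.3, 0]}, {"grip": 0, "translation": [0.0402, 0.0053, 0.03], "twist": [0.4, -0.3, 0]}, {"grip": 0, "translation": [0.0402, 0.0053, 0.038], "twist": [0.4, -0.3, 0]}]'

```text
clock: 3.45
eef_pos: [0.5687, -0.1612, 0.0598]
tool_rot: [0.989, 0.149, 0.0, 0.0]
ft_force: [-24.1, 7.6, 74.0]
grip_width: 0.0003
```

```bash
python3 -c "
from h import *
tgt([.5698,-.1615,.06],-1.269)
"
```

```text
t 3.45 pos [ 0.5687 -0.1612  0.0598] yaw -1.2711 F [-24.1   7.6  74. ] w 0.0003 q6 2.57
translation [ 0.001   0.0006 -0.0002] twist [ 0.04 -0.04 -0.12]
```

Cap B is home: z 59.8 mm, with a 74 N impact at the stop. I lift off and check both.

Call:
send_rows --deltas '[{"grip": 0, "translation": [0, 0, -0.03], "twist": [0, 0, 0]}, {"grip": 0, "translation": [0, 0, -0.08], "twist": [0, 0, 0]}, {"grip": 0.5, "translation": [0, 0.02, -0.1], "twist": [0, 0, -10]}, {"grip": 1, "translation": [-0.03, 0.0, -0.1], "twist": [0, 0, -20]}, {"grip": 1, "translation": [-0.06, -0.03, -0.1], "twist": [0, 0, -30]}]'

```text
clock: 4.08
eef_pos: [0.5005, -0.1505, 0.1584]
tool_rot: [0.916, 0.402, -0.0, -0.0]
ft_force: [-0.9, 0.4, 0.0]
grip_width: 0.0546
```

```bash
python3 -c "
from h import *
from workcell import camera
tgt([.4877,.0816,.12],.078)
c=camera('side');im=c['color'][150:240,230:330]
cv2.imwrite(f'pics/s2c.png',cv2.resize(im,None,fx=6,fy=6,interpolation=cv2.INTER_CUBIC))
"
```

```text
t 4.08 pos [ 0.5005 -0.1505  0.1584] yaw -0.7436 F [-0.9  0.4  0. ] w 0.0546 q6 2.02
translation [ 0.1622 -0.1665  0.0384] twist [-6.000e-02  3.000e-02 -4.707e+01]
```

View pics/s2c.png

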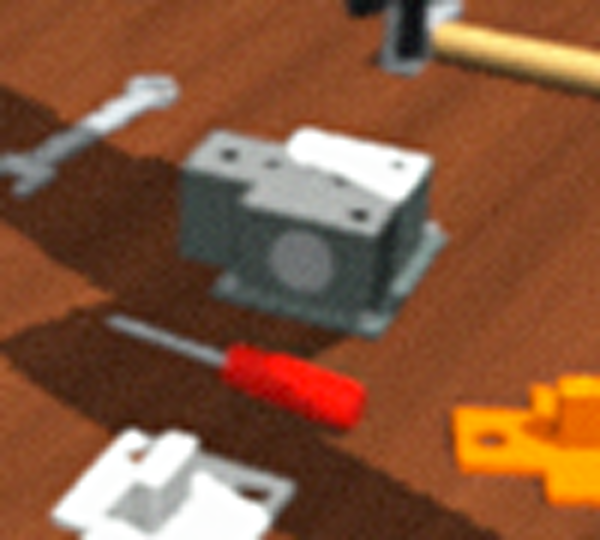

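Both caps now lie flush; the side crop shows no raised rims at (272,163) and (340,182). On to the cover.

Call:
send_rows --deltas '[{"grip": 1, "translation": [0.035, -0.035, 0], "twist": [0, 0, -10]}, {"grip": 1, "translation": [0.072, -0.074, 0], "twist": [0, 0, -20]}, {"grip": 1, "translation": [0.11, -0.113, 0], "twist": [0, 0, -30]}, {"grip": 1, "translation": [0.145, -0.15, 0.01], "twist": [0, 0, -40]}, {"grip": 1, "translation": [0.1622, -0.1665, 0.03], "twist": [0, 0, -47.1]}]'

```text
clock: 4.75
eef_pos: [0.4777, 0.087, 0.1273]
tool_rot: [0.675, 0.738, -0.002, -0.005]
ft_force: [0.2, -0.6, -0.4]
grip_width: 0.0853
```

```bash
python3 -c "
from h import *
from workcell import camera
tgt([.4877,.0816,.1],.078)
c=camera('side');im=c['color'][150:270,210:330]
cv2.imwrite(f'pics/s3c.png',cv2.resize(im,None,fx=5,fy=5,interpolation=cv2.INTER_CUBIC))
tgt([.4877,.0816,.1],.078)
"
```

```text
t 4.75 pos [0.4777 0.087  0.1273] yaw 0.0899 F [ 0.2 -0.6 -0.4] w 0.0853 q6 1.66
translation [-0.0064  0.0098  0.0272] twist [-0.61 -0.28  0.68]
t 4.8 pos [0.4756 0.0885 0.1242] yaw 0.0941 F [-1.   1.9 -1.9] w 0.0851 q6 1.66
translation [-0.0081  0.0118  0.024 ] twist [-0.92 -0.36  0.92]
```

View pics/s3c.png

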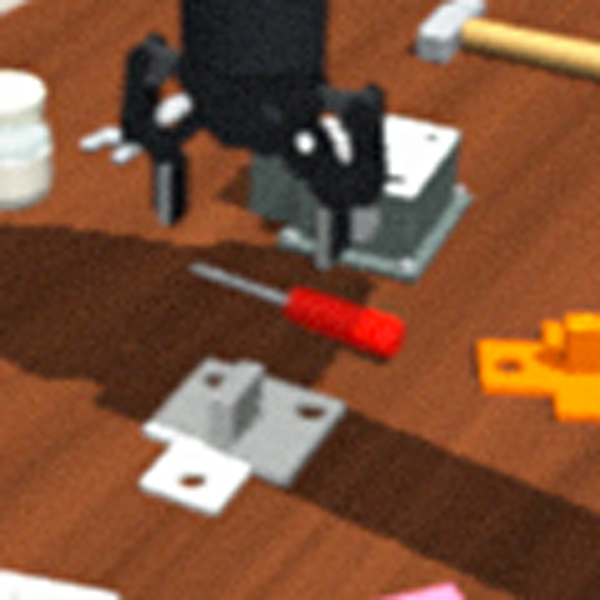

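The open jaws straddle the bar direction correctly; the arm is still settling. I descend in two steps.

Call:
send_rows --deltas '[{"grip": 1, "translation": [-0.008, 0.012, 0.01], "twist": [-0.9, -0.4, 0.9]}, {"grip": 1, "translation": [-0.008, 0.012, 0.03], "twist": [-0.9, -0.4, 0.9]}, {"grip": 1, "translation": [-0.008, 0.012, 0.05], "twist": [-0.9, -0.4, 0.9]}, {"grip": 1, "translation": [-0.008, 0.012, 0.06], "twist": [-0.9, -0.4, 0.9]}, {"grip": 1, "translation": [-0.008, 0.012, 0.06], "twist": [-0.9, -0.4, 0.9]}]'

```text
clock: 5.42
eef_pos: [0.4861, 0.0812, 0.063]
tool_rot: [0.679, 0.734, -0.002, -0.001]
ft_force: [0.4, -0.3, 0.7]
grip_width: 0.0853
```

```bash
python3 -c "
from h import *
tgt([.4877,.0816,.013],.078)
"
```

```text
t 5.42 pos [0.4861 0.0812 0.063 ] yaw 0.0772 F [ 0.4 -0.3  0.7] w 0.0853 q6 1.66
translation [0.0003 0.0017 0.05  ] twist [-0.17  0.07 -0.05]
```

Call:
send_rows --deltas '[{"grip": 1, "translation": [0.0003, 0.0017, 0.02], "twist": [0, 0, 0]}, {"grip": 1, "translation": [0.0003, 0.0017, 0.038], "twist": [0, 0, 0]}, {"grip": 1, "translation": [0.0003, 0.0017, 0.048], "twist": [0, 0, 0]}, {"grip": 1, "translation": [0.0003, 0.0017, 0.05], "twist": [0, 0, 0]}, {"grip": 1, "translation": [0.0003, 0.0017, 0.05], "twist": [0, 0, 0]}]'

```text
clock: 6.05
eef_pos: [0.4882, 0.0817, 0.0136]
tool_rot: [0.679, 0.734, -0.001, -0.0]
ft_force: [-0.2, 0.8, -0.9]
grip_width: 0.085
```

```bash
python3 -c "
from h import *
from workcell import camera
c=camera('side');im=c['color'][150:270,210:330]
cv2.imwrite(f'pics/s4c.png',cv2.resize(im,None,fx=5,fy=5,interpolation=cv2.INTER_CUBIC))
tgt([.4877,.0816,.013],.078)
"
```

```text
t 6.1 pos [0.4883 0.0817 0.0137] yaw 0.0771 F [1.3 0.2 0.2] w 0.0856 q6 1.66
translation [-0.0001 -0.0006  0.0007] twist [-0.1   0.06 -0.05]
```

View pics/s4c.png

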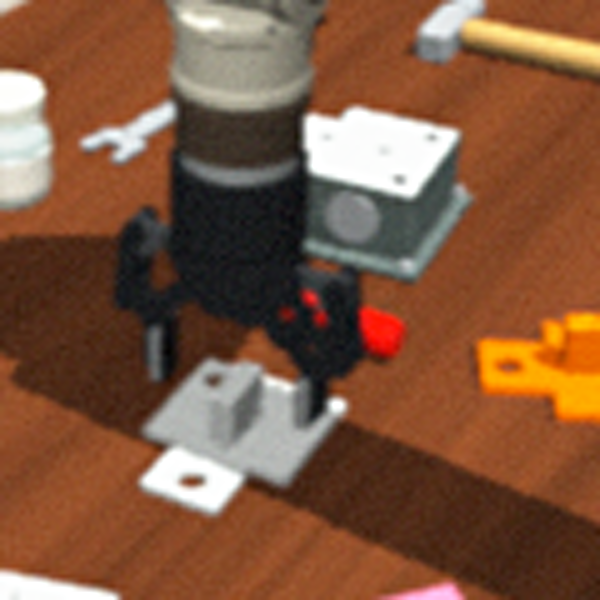

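The fingers stand on either side of the bar (crop 232,405), clear of the plate. I close.

Call:
send_rows --deltas '[{"grip": 0.5, "translation": [0, 0, 0], "twist": [0, 0, 0]}, {"grip": 0.3, "translation": [0, 0, 0], "twist": [0, 0, 0]}, {"grip": 0, "translation": [0, 0, 0], "twist": [0, 0, 0]}, {"grip": 0, "translation": [0, 0, 0], "twist": [0, 0, 0]}, {"grip": 0, "translation": [0, 0, 0], "twist": [0, 0, 0]}]'

```text
clock: 6.72
eef_pos: [0.4884, 0.0817, 0.0139]
tool_rot: [0.679, 0.734, -0.001, -0.0]
ft_force: [-0.0, 0.0, 2.0]
grip_width: 0.015
```

Call:
send_rows --deltas '[{"grip": 0, "translation": [0, 0, -0.01], "twist": [0, 0, 0]}, {"grip": 0, "translation": [0, 0, -0.03], "twist": [0, 0, 0]}, {"grip": 0, "translation": [0, 0, -0.06], "twist": [0, 0, 0]}, {"grip": 0, "translation": [0, 0, -0.09], "twist": [0, 0, 0]}, {"grip": 0, "translation": [0, 0, -0.1], "twist": [0, 0, 0]}]'

```text
clock: 7.35
eef_pos: [0.4896, 0.082, 0.1158]
tool_rot: [0.679, 0.734, 0.0, 0.001]
ft_force: [0.7, -0.7, -3.2]
grip_width: 0.0156
```

```bash
python3 -c "
from h import *
from workcell import camera
c=camera('side');im=c['color'][100:270,180:330]
cv2.imwrite(f'pics/s5c.png',cv2.resize(im,None,fx=3.5,fy=3.5,interpolation=cv2.INTER_CUBIC))
tgt([.544,-.1648,.14],.078-1.523)
"
```

```text
t 7.4 pos [0.4896 0.082  0.116 ] yaw 0.0772 F [ 0.7  0.7 -2.7] w 0.015 q6 1.66
translation [-0.2503  0.0352 -0.0237] twist [ 1.200e-01 -5.000e-02  8.721e+01]
```

View pics/s5c.png

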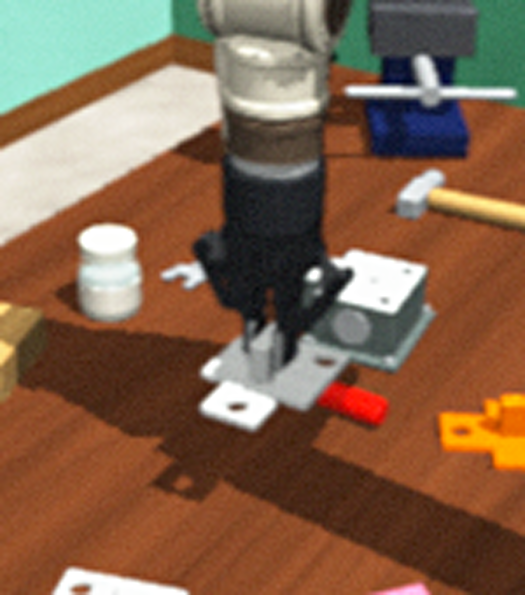

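The cover is lifted level (grip width 15 mm, z +102 mm). I carry it high and slowly, turning as it goes.

Call:
send_rows --deltas '[{"grip": 0, "translation": [-0.005, 0, -0.03], "twist": [0, 0, 6]}, {"grip": 0, "translation": [-0.025, 0.003, -0.045], "twist": [0, 0, 14]}, {"grip": 0, "translation": [-0.05, 0.007, -0.05], "twist": [0, 0, 22]}, {"grip": 0, "translation": [-0.075, 0.01, -0.05], "twist": [0, 0, 30]}, {"grip": 0, "translation": [-0.1, 0.014, -0.05], "twist": [0, 0, 38]}]'

```text
clock: 8.02
eef_pos: [0.5103, -0.0173, 0.1646]
tool_rot: [0.882, 0.471, -0.001, -0.0]
ft_force: [1.3, 0.9, -2.9]
grip_width: 0.0147
```

```bash
python3 -c "
from h import *
tgt([.544,-.1648,.16],.078-1.523)
"
```

```text
t 8.03 pos [ 0.5103 -0.0173  0.1646] yaw -0.5906 F [ 1.3  0.9 -2.9] w 0.0147 q6 2.13
translation [-0.1037  0.1102  0.0046] twist [-1.000e-02  7.000e-02  4.896e+01]
```

Call:
send_rows --deltas '[{"grip": 0, "translation": [-0.02, 0.02, 0], "twist": [0, 0, 10]}, {"grip": 0, "translation": [-0.045, 0.045, 0], "twist": [0, 0, 20]}, {"grip": 0, "translation": [-0.068, 0.07, 0], "twist": [0, 0, 30]}, {"grip": 0, "translation": [-0.09, 0.095, 0], "twist": [0, 0, 40]}, {"grip": 0, "translation": [-0.1, 0.106, 0], "twist": [0, 0, 46]}]'

```text
clock: 8.65
eef_pos: [0.5419, -0.1609, 0.1625]
tool_rot: [0.996, 0.086, -0.002, -0.0]
ft_force: [0.6, 1.0, -2.7]
grip_width: 0.0148
```

```bash
python3 -c "
from h import *
tgt([.544,-.1648,.13],.078-1.523)
"
```

```text
t 8.65 pos [ 0.5419 -0.1609  0.1625] yaw -1.3991 F [ 0.6  1.  -2.7] w 0.0148 q6 2.68
translation [0.0015 0.0042 0.0325] twist [-0.04  0.23  2.63]
```

Call:
send_rows --deltas '[{"grip": 0, "translation": [0.0015, 0.0042, 0.005], "twist": [0, 0.2, 2.6]}, {"grip": 0, "translation": [0.0015, 0.0042, 0.015], "twist": [0, 0.2, 2.6]}, {"grip": 0, "translation": [0.0015, 0.0042, 0.025], "twist": [0, 0.2, 2.6]}, {"grip": 0, "translation": [0.0015, 0.0042, 0.0325], "twist": [0, 0.2, 2.6]}, {"grip": 0, "translation": [0.0015, 0.0042, 0.0325], "twist": [0, 0.2, 2.6]}]'

```text
clock: 9.28
eef_pos: [0.5433, -0.1642, 0.129]
tool_rot: [0.998, 0.063, -0.001, -0.001]
ft_force: [0.0, 0.6, -3.4]
grip_width: 0.0149
```

```bash
python3 -c "
from h import *
from workcell import camera
for n in('side','top'):
  c=camera(n);im=c['color'];im=im[130:220,230:330] if n=='side' else im[165:230,265:340]
  cv2.imwrite(f'pics/{n}6c.png',cv2.resize(im,None,fx=6,fy=6,interpolation=cv2.INTER_CUBIC))
tgt([.544,-.1648,.089],.078-1.523)
"
```

```text
t 9.38 pos [ 0.5442 -0.1646  0.1302] yaw -1.444 F [-0.5 -0.9 -3.4] w 0.0148 q6 2.72
translation [-0.0002  0.0002  0.0412] twist [-0.03  0.01  0.06]
```

View pics/side6c.png

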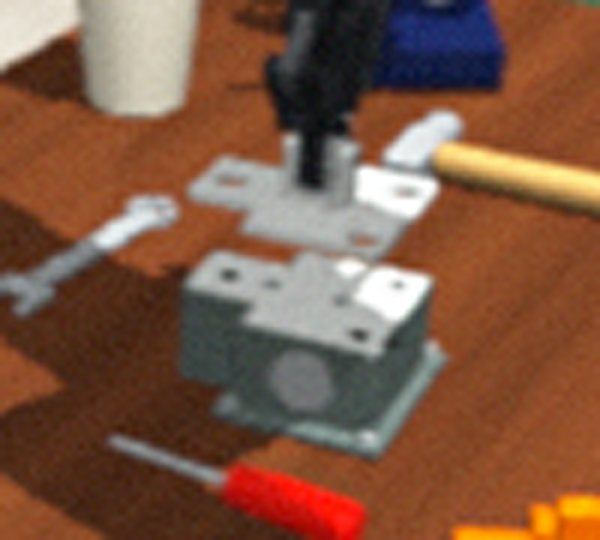

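View pics/top6c.png

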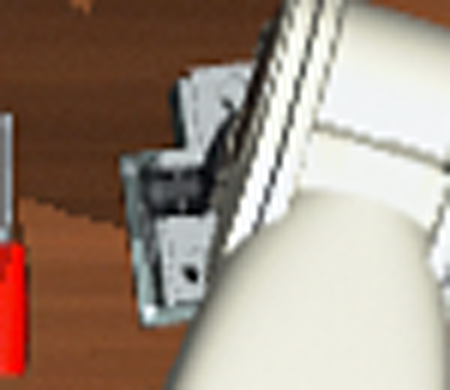

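The plate hangs level, 55 mm over the housing, tongue over tongue; in the top crop thread0 shows through hole0 at (190,270). I lower it gently.

Call:
send_rows --deltas '[{"grip": 0, "translation": [0, 0, 0.01], "twist": [0, 0, 0]}, {"grip": 0, "translation": [0, 0, 0.019], "twist": [0, 0, 0]}, {"grip": 0, "translation": [0, 0, 0.027], "twist": [0, 0, 0]}, {"grip": 0, "translation": [0, 0, 0.033], "twist": [0, 0, 0]}, {"grip": 0, "translation": [0, 0, 0.036], "twist": [0, 0, 0]}]'

```text
clock: 10.0
eef_pos: [0.5439, -0.1645, 0.0935]
tool_rot: [0.998, 0.063, -0.001, -0.0]
ft_force: [-0.8, -0.2, -2.7]
grip_width: 0.0145
```

Call:
send_rows --deltas '[{"grip": 0, "translation": [0, 0, 0.002], "twist": [0, 0, 0]}, {"grip": 0, "translation": [0, 0, 0.002], "twist": [0, 0, 0]}, {"grip": 0, "translation": [0, 0, 0.002], "twist": [0, 0, 0]}]'

```text
clock: 10.38
eef_pos: [0.5441, -0.1646, 0.0918]
tool_rot: [0.998, 0.063, -0.0, -0.0]
ft_force: [-0.4, -0.0, -3.6]
grip_width: 0.0149
```

```bash
python3 -c "
from h import *
import pickle
from workcell import camera
tgt([.544,-.1648,.090],.078-1.523)
for n in('side','top'):
  c=camera(n);pickle.dump(c,open(n+'7.pkl','wb'));im=c['color'];im=im[140:215,235:325] if n=='side' else im[170:225,275:330]
  cv2.imwrite(f'pics/{n}7c.png',cv2.resize(im,None,fx=8,fy=8,interpolation=cv2.INTER_CUBIC))
tgt([.544,-.1648,.090],.078-1.523)
"
```

```text
t 10.38 pos [ 0.5441 -0.1646  0.0918] yaw -1.4441 F [-0.4 -0.  -3.6] w 0.0149 q6 2.72
translation [-0.0001  0.0002  0.0018] twist [-0.04  0.03  0.05]
t 10.47 pos [ 0.5441 -0.1646  0.0918] yaw -1.4441 F [ 0.3 -0.4 -3.1] w 0.0149 q6 2.72
translation [-0.0001  0.0002  0.0018] twist [-0.04  0.02  0.05]
```

View pics/side7c.png

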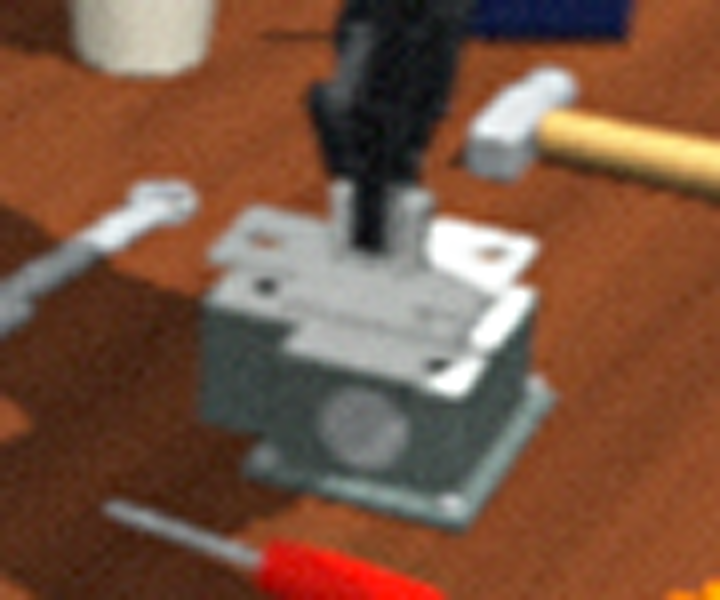

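View pics/top7c.png

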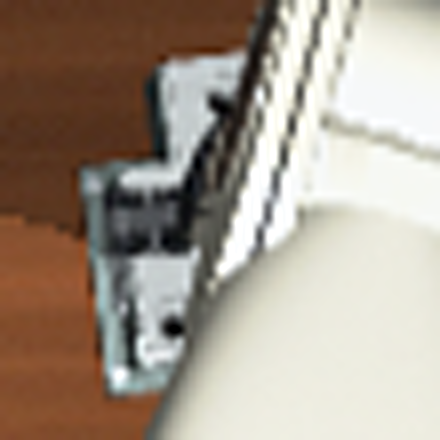

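In the side crop the plate hovers with a visible gap, level. Holes 2 and 1 show at (263,238) and (492,253). To check placement by numbers I overlay the predicted outlines.

Run:
```python
from h import *
import pickle
th=.1264;t=np.array([.5440,-.1648])
Rm=np.array([[np.cos(th),-np.sin(th)],[np.sin(th),np.cos(th)]])
O=np.array([[-52,-46],[26,-46],[26,-23],[68,-23],[68,23],[26,23],[26,46],[-52,46]])/1000
a=np.linspace(0,2*np.pi,40);circ=np.c_[np.cos(a),np.sin(a)]*.009
for n,(y0,x0,h,w) in dict(side=(140,235,75,90),top=(170,275,55,55)).items():
    c=pickle.load(open(n+"7.pkl","rb"));im=cv2.resize(c["color"][y0:y0+h,x0:x0+w],None,fx=8,fy=8,interpolation=cv2.INTER_CUBIC)
    def dr(M,z,col):
        q=proj(c,np.c_[M@Rm.T+t,np.full(len(M),z)]);q=(q-[x0,y0]+.5)*8-.5
        cv2.polylines(im,[(q*16).round().astype(np.int32).reshape(-1,1,2)],True,col,1,cv2.LINE_AA,4)
    dr(O,.084,(0,0,255))
    for m in H3: dr(circ+m,.084,(0,255,0)); dr(circ*5/9+m,.06,(255,0,255))
    cv2.imwrite(f"pics/{n}7o.png",im)
    for i,m in enumerate(H3):print(n,i,proj(c,np.r_[Rm@m+t,.081]).round(1),proj(c,np.r_[Rm@m+t,.06]).round(1))
```

```text
side 0 [[289.9 180.1]] [[289.4 185.7]]
side 1 [[296.4 171.9]] [[295.9 177.4]]
side 2 [[268.2 170.1]] [[268.  175.5]]
top 0 [[296.6 210.2]] [[296.1 210.4]]
top 1 [[315.3 207.9]] [[314.4 208.2]]
top 2 [[302.6 182. ]] [[301.9 182.6]]
```

View pics/side7o.png

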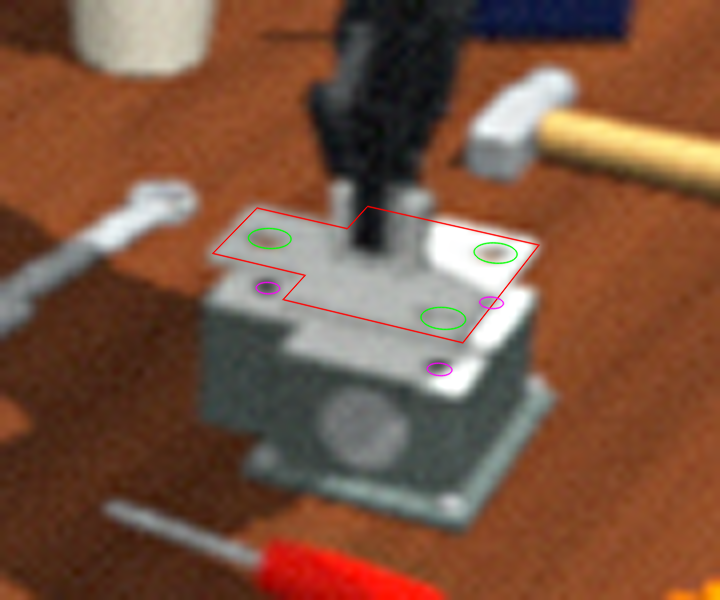

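View pics/top7o.png

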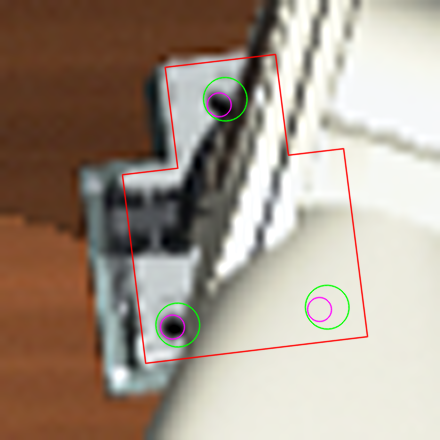

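The overlay fits within about half a pixel, and the threads and holes share the same small calibration offset. I quantify hole against thread with blob centroids in the side view.

Run:
```python
from h import *
import pickle
def wc(w,u,v,r=4.2):
    yy,xx=np.mgrid[:w.shape[0],:w.shape[1]]
    for _ in range(4):
        m=np.hypot((xx-u),(yy-v)*1.5)<r
        b=np.percentile(w[m],35);q=np.clip(w-b-.2*(w[m].max()-b),0,None)*m
        u,v=(q*xx).sum()/q.sum(),(q*yy).sum()/q.sum()
    return np.array([u,v])
c=pickle.load(open("side7.pkl","rb"));f=c["color"].astype(float)
br=f[...,2]-f[...,0]; dk=255-f.max(2)
th=.1264;t=np.array([.5440,-.1648]);Rm=np.array([[np.cos(th),-np.sin(th)],[np.sin(th),np.cos(th)]])
pr=lambda i,z:proj(c,np.r_[Rm@H3[i]+t,z])[0]
h={};d={}
for i in(1,2):h[i]=wc(br,*pr(i,.081))-pr(i,.081);print("hole",i,h[i].round(2))
for i in(0,2):d[i]=wc(dk,*pr(i,.06),r=3.5)-pr(i,.06);print("thread",i,d[i].round(2))
rel=np.mean(list(h.values()),0)-np.mean(list(d.values()),0)
p0=proj(c,[*t,.081])[0];J=np.c_[proj(c,[t[0]+.001,t[1],.081])[0]-p0,proj(c,[t[0],t[1]+.001,.081])[0]-p0]
print("rel px",rel,"mm world xy",np.linalg.solve(J,rel))
c=pickle.load(open("top7.pkl","rb"))
print("J",J)
im=cv2.resize(c["color"][175:220,285:312],None,fx=16,fy=12.5,interpolation=cv2.INTER_NEAREST);cv2.imwrite("pics/t7n.png",im)
```

```text
hole 1 [5.39 1.55]
hole 2 [-0.38 -0.19]
thread 0 [-0.39 -0.5 ]
thread 2 [-0.14 -0.18]
rel px [2.76600843 1.01958799] mm world xy [-11.10514092   1.02205281]
J [[-0.26244325 -0.14525754]
 [-0.08078849  0.11977891]]
```

View pics/t7n.png

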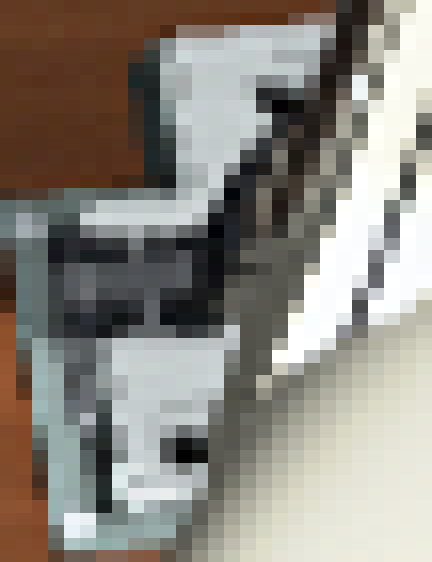

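The hole 1 centroid drifted onto the bare bench, so I discard it. By eye that hole sits at the same offset as hole 2. Hole 2 against the threads differs by (-0.12, +0.15) px, about 1 mm, well within 4.5 mm. The arm is still and the force is steady at the plate's weight, so I hand in.

```bash
python3 -c "
from h import *
from workcell import bot
tgt([.544,-.1648,.090],.078-1.523)
print(abs(bot.get_obs()['joint_vel']).max())
print(bot.job_done())
"
```

```text
t 10.47 pos [ 0.5441 -0.1646  0.0918] yaw -1.4441 F [ 0.3 -0.4 -3.1] w 0.0149 q6 2.72
translation [-0.0001  0.0002  0.0018] twist [-0.04  0.02  0.05]
0.001917555240059565
the job is handed in; nothing more can be done
None
```

I pressed both bearing caps home, then picked up the three-holed cover by its grip bar. It is now held level over the housing face, about 18 mm up and turned to match. I handed the job in at 10.5 s, and no verdict was reported.

**Caps:** the fingertips stopped at 60.0 mm (cap A, 25 N) and 59.8 mm (cap B, 74 N at the stop). The side view afterwards showed both flush.

**Hover:** the tool was within 0.3 mm of its target horizontally and within about 0.1° in angle, and it was still. The grip width was 14.9 mm, and the measured force of about 3 N matched the plate's weight. The side view showed a clear gap to the housing.

**Hole alignment:**
- **Hole 2:** it agrees with the threads to about 1 mm in the side view.
- **Threads 0 and 2 from above:** both showed dark through their holes, thread 2 partly hidden by the gripper.
- **Hole 1:** the automatic measurement failed because it locked onto the bench, so I discarded it. By eye, the hole sits at the same small offset as hole 2. The arm hid it from the top camera.

**Disagreement with the description:** I measured the cover's yaw at 1.65 rad, not the stated 0.2–1.4. Both cameras agreed, so I used the measured value.

I saw no disturbance of the other items, but I did not measure their positions again at the end.

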